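Gauge an adjustable rest block and park it in the tray for its height

ROBOT

A 7-joint arm with a two-finger parallel gripper is mounted at the origin on a cart in front of the work surface, level with it; the furniture and walls round the work are solid. World frame = base frame: x ahead of the robot, y to its left, z up, the work surface at z = 0. Lengths are in m, angles in rad, forces in N, time in s.
With the tool pointing down it reaches from about 0.4 to 0.85 m from the base axis. Payload 10.4 kg.
Tool frame: the origin (TCP) lies at the very end of the fingers, on their centre line; the grasp point (between the pads) lies r.tcp_to_grasp behind it (r.tcp_to_grasp is the distance from the TCP to the grasp point, in m); z points along the fingers, y is the line along which they close (so a half turn about z gives the same grasp; the last joint's range is limited). The gripper opens to 87 mm and grips with 3 to 60 N. Pads are 19 mm wide; open, the fingers measure 117 mm over their backs; the gripper's body (75 mm by 190 mm) begins 51 mm behind the grasp point.
Start: joints at [1.096, 0.332, -0.065, 1.46, 0.022, 1.35, -0.088], TCP at [0.273, -0.562, 0.223] pointing down, gripper open.
Joint ranges: [-2.6, 2.6], [-0.5, 2.12], [-1.47, 1.34], [0.16, 2.42], [-1.27, 4.41], [0.06, 2.06], [-2.6, 2.6]. Speed limits (rad/s): [2.22, 2.22, 2.79, 2.79, 3.14, 3.14, 3.14].

INTERFACE

Orientations are given as a unit quaternion [x, y, z, w].
In Python, from bench import monitor, cams, ticket, r gives the robot as it stands.
- The arm moves only by the shell command python3 -m crank 'ROWS' [OPENING] [FORCE]. ROWS is a JSON object whose one key "steps" holds a list of rows, each a list of 2 entries, a list of its own where there are three numbers: the shift along the world's x, y, z in units of 25 mm (1.0 is 25 mm), then the turn, a rotation vector about the world's x, y, z in units of 5 degrees (1.0 is 5 degrees). In form: {"steps": [[[x, y, z], [ax, ay, az]], ...]}. A call has 1 to 10 rows; each row shifts and turns the commanded pose from where the row before left it; what a row does not reach is not made up. A row lasts 1/12 s, in which the tool goes at most 41.7 mm and 7.16 degrees, less where a joint would pass 70% of its speed; a pose out of reach is approached as far as the arm can. A call is refused whole if a number of a shift passes 1 or a number of a turn 1, either way. A call with a gripper value outside its range is refused whole. OPENING is the finger opening in mm, from 0 to 87, set as the call begins (- or left out, the last holds). The fingers move at their own pace and stop on an object; FORCE is the grip in N (left out, the last holds). Time passes only in rows, so rows that do not move let the fingers close. It gives the time, the measured TCP pose, the force, the opening and the grip force at its end, in the units of the state.
- monitor.read_state(): the state, without advancing time (a new reading comes with each control period).
- cams.camera(name): name is "side" or "top"; returns a dict with "pixels" (400x640x3 uint8, blue, green, red), "z_map" (400x640 float32, m along the optical axis (not along the pixel's ray), 0 where there is no reading), "vfov" (degrees; the focal length in pixels is half the picture's height over the tangent of half this angle, whatever the lens; pixels are square), "cx", "cy" (the principal point, pixels), "k1" (the pictures are not rectified: a ray, as slopes to the right and down, at radius r is drawn at 1 + k1 r^2 times it, then the intrinsics apply), "T" (4x4, takes a point from camera to world coordinates). Camera axes: x right, y up, looking along -z (the intrinsics and any distortion apply to the point x, -y, -z); pixel columns grow to the right and rows downward; lengths in m; the calibration is good to about 2 mm. A picture is of the moment at which its call begins.
- ticket.close_job(): hands the job in; it is judged then, once.
The state is a dict: "time": time; "joint_positions": joint angles; "joint_vel": joint speeds; "joint_torque": joint torques, N m; "ee_pos": TCP position; "eef_rot": TCP orientation; "ft_force": force on the tool from outside, world axes, zero at the start; "torque": the same for the moment, N m; "width": finger opening in m; "grip_force": force on a finger pad.
Only numpy, scipy, OpenCV 4.12 (cv2) and the standard library are available. Lean on these libraries where they do the work, as an engineer would, in place of code of your own. Each camera call takes 0.05 s, during which the arm holds its last target. There are 200 camera calls.

TASK

Check the adjustable rest block on the step gauge: stand it on the table squarely in front of the gauge and push its end in under the lip until it stops. If it goes in under the lip as far as the post, set it down in the tray with the low backboard; if the lip stops it, set it down in the tray with the tall backboard. Let go of it there, lying flat on the tray floor, and leave the loose tools on the table alone.

Things in the scene. Friction and masses are not known exactly. Their poses are not given: they have to be found in the camera images.
- rest_block: adjustable steel rest block, about 0.5 kg: base 110 long (x) x 36 wide (y) x 36 mm high; over it on two screws a top bar 110 x 30 x 14 mm, ends level with the base. Overall height is set anew each time, 54 to 70 mm; the bar shifts only above 30 N. Grip the base. Origin: centre of the underside, z up. Both ends alike. Starts standing on the table
- rest_top (a point): centre of the top face of the rest block's bar, on the block's z axis; its height above the block's origin is the set height. Read too coarsely to sort by: the gauge decides
- step_gauge: dark steel gauge, bolted down. Origin on the table under the post: 30 thick (x -15 to 15), 70 wide (y), 76 mm high. On its -x face a lip 40 wide, 10 thick juts out 22 mm (to x = -37), underside 62 mm above the table. Block slides on the bare table along +x; it ends with its centre at x = -70 (end on post: low) or -92 mm (end on lip: high). Foot behind, to x = +45
- low_tray: grey tray, bolted down, 130 long (x) x 54 wide (y) mm, with the low backboard (30 mm high) at its +x end: for blocks lower than 62 mm. Inside 123 x 48 mm, centre at x = -0.5 mm; floor 4 mm above the table, rims 12 mm. Origin: centre of the underside. The block lies in it lengthwise, either way round. The trays change places between starts
- high_tray: the same tray but with a tall backboard (70 mm high from the table) at its +x end: for blocks higher than 62 mm. Origin: centre of the underside
- magnet_square: bystander: red-brown triangular welding magnet, 90 x 90 x 16 mm, lying loose; origin at the centre of its underside
- spanner: bystander: combination spanner 192 mm long, lying loose; origin at the centre of its underside
- pliers: bystander: pliers 177 mm long, lying loose; origin at the centre of their underside. Over and to the right of them a thick grey extraction hose hangs down to 575 mm above the table, lowest at world x 0.57, y -0.28 m, rising to the right: keep the arm and wrist clear of it
Mind the look-alikes: they are no part of the job. What is shaped like the rest_block but orange is not meant.

How it is judged:
By the outcome, as a careful person would: the job done as asked, in the order asked, and still so for the second after the job is handed in, with the robot touching nothing.
It also fails if it takes over 72 s, if anything falls off the work surface, if the arm or the gripper's body presses on something with over 40 N, if the wrist force passes 120 N, or if a joint passes its speed limit or range.

## Working session

There is one attempt and no reset: what is moved stays moved. The work goes in short steps, Python scripts to look and compute and a shell command to move; the robot and the scene stay as the last step left them, time stands still between calls to the robot, and variables do not carry over. Pictures are saved under pics/ and viewed, at most 10 in all, crops included, and the job is handed in when it is done.

```bash
ls; mkdir -p pics; cat > h.py <<'E'
import numpy as np, cv2
from bench import monitor, cams, ticket, r
def pts(c):
    "world point per pixel from depth, and rays"
    h,w=c["pixels"].shape[:2]; f=h/2/np.tan(np.radians(c["vfov"])/2)
    K=np.array([[f,0,c["cx"]],[0,f,c["cy"]],[0,0,1.]])
    u,v=np.meshgrid(np.arange(w),np.arange(h))
    p=np.stack([u,v],-1).reshape(-1,1,2).astype(float)
    n=cv2.undistortPoints(p,K,np.array([c["k1"],0,0,0.])).reshape(h,w,2)
    d=np.dstack([n[...,0],-n[...,1],-np.ones((h,w))])
    T=np.array(c["T"]); R=d@T[:3,:3].T
    P=T[:3,3]+R*c["z_map"][...,None]; P[c["z_map"]<=0]=np.nan
    return P,R,T[:3,3]
def onplane(R,o,u,v,z):
    d=R[int(v),int(u)]; return o+d*(z-o[2])/d[2]
E
python3 - <<'E'
from h import *
for n in("side","top"):
    c=cams.camera(n); cv2.imwrite(f"pics/{n}0.png",c["pixels"]); np.savez(f"{n}0.npz",**c)
    print(n,c["vfov"],c["cx"],c["cy"],c["k1"],np.round(c["T"],3).tolist())
s=monitor.read_state(); print(s, r.tcp_to_grasp)
E
```

```text
pics
side 56.062063806859186 318.6192573890962 196.38835673875653 -0.06183105759153356 [[-0.958, 0.145, -0.249, 0.328], [-0.288, -0.485, 0.826, 0.523], [-0.001, 0.862, 0.506, 0.505], [0.0, 0.0, 0.0, 1.0]]
top 48.04956548457557 319.2769535058954 201.8802813549896 -0.06384142704937375 [[0.008, 0.971, -0.238, 0.348], [-1.0, 0.007, -0.005, -0.23], [-0.003, 0.238, 0.971, 0.968], [0.0, 0.0, 0.0, 1.0]]
{'time': 0.1, 'joint_positions': array([ 1.09640204,  0.33281221, -0.06468666,  1.46087978,  0.02161853,
        1.3498882 , -0.08848735]), 'joint_vel': array([-0.00011253, -0.00146972, -0.00012988, -0.00176278,  0.00113267,
        0.0010038 ,  0.00105681]), 'joint_torque': array([ 8.38431733e-04, -6.24547935e+01,  2.40771828e-02, -3.90714347e+01,
       -6.15853909e-02,  3.66212544e-02,  5.49969900e-05]), 'ee_pos': array([ 0.27269223, -0.56198109,  0.22182054]), 'eef_rot': array([ 9.74590687e-01,  2.23992357e-01, -1.83886840e-04, -6.19088001e-04]), 'ft_force': array([-0.40373159,  0.27202612,  0.56360401]), 'torque': array([0.02034583, 0.03047883, 0.05933177]), 'grip_force': 0.0, 'width': 0.08722606610726791} 0.0187
```

View pics/top0.png

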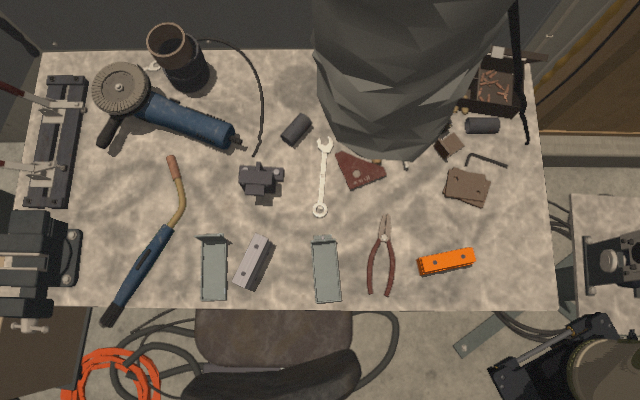

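View pics/side0.png

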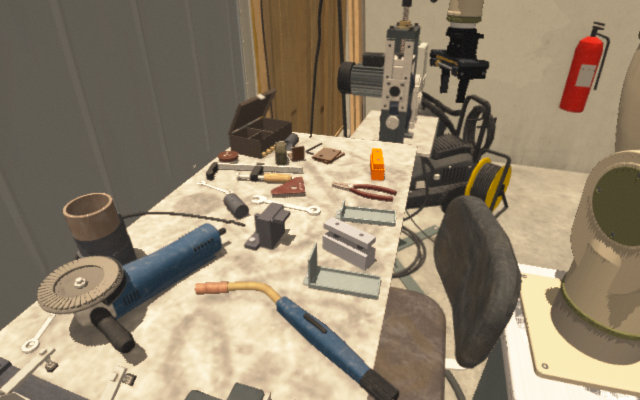

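The top view shows the grey block at (253,262) turned obliquely, trays at (214,268) and (326,268), the gauge at (260,180) with its lip facing down the picture, and the orange look-alike at (447,262). In the side view the left tray (345,285) has the tall backboard and the right one (368,215) the low one.

```bash
cat > m.py <<'E'
from h import *
def rect(P,m):
    q=P[m]; (c,s,a)=cv2.minAreaRect((q[:,:2]*1000).astype(np.float32)); return np.round(c,1),np.round(s,1),round(a,1),len(q)
if __name__=="__main__":
  for n in("top","side"):
    c=dict(np.load(n+"0.npz")); P,R,o=pts(c); x,y,z=np.moveaxis(P,-1,0)
    tab=(x>.35)&(x<.7)&(y<.1)&(y>-.5)&(abs(z)<.01)
    print(n,"table z",np.nanmedian(z[tab]))
    box=lambda u0,u1,v0,v1:(lambda m:(m.__setitem__((slice(v0,v1),slice(u0,u1)),True),m)[1])(np.zeros(z.shape,bool))
    B={"top":dict(block=(230,280,228,298),trayL=(195,234,228,305),trayR=(305,348,228,308),gauge=(234,290,155,205)),
       "side":dict(block=(320,378,215,268),trayL=(300,385,242,300),trayR=(335,400,200,228),gauge=(243,295,200,252))}[n]
    for k,b in B.items():
        m=box(*b)&(z>.0025)
        mm=m&np.isfinite(z); print(k,"zmax",np.nanpercentile(z[mm],[50,95,99]).round(4),"all",rect(P,mm&(z>.006) if k[0]!='t' else mm))
        if k=="block": print("  top",np.nanmedian(z[mm&(z>.05)]),rect(P,mm&(z>.05)))
        if k[0]=='t': print("  floor",rect(P,mm&(z<.008)),"board",rect(P,mm&(z>.02)), P[mm&(z>.018)].mean(0).round(4))
        if k=="gauge":
            for a,bb in((.07,.09),(.03,.068),(.006,.05)): 
                q=mm&(z>a)&(z<bb)
                if q.sum()>5: print("  ",a,rect(P,q),P[q].min(0).round(4),P[q].max(0).round(4))
E
python3 m.py
python3 - <<'E'
import cv2
i=cv2.imread('pics/top0.png')[150:310,190:360]; j=cv2.imread('pics/side0.png')[190:305,235:405]
i=cv2.resize(i,None,fx=3,fy=3); j=cv2.resize(j,None,fx=1.7,fy=1.7)
cv2.imwrite('pics/crop.png',cv2.copyMakeBorder(i,0,0,0,0,0)); cv2.imwrite('pics/crops.png',j)
E
```

```text
top table z 0.0005852826230589026
block zmax [0.0652 0.0691 0.0703] all (array([448. , -87.7]), array([ 34.3, 111. ]), 66.5, 1145)
  top 0.06679878559484481 (array([448.8, -85.9]), array([ 31., 111.]), 66.0, 868)
trayL zmax [0.0053 0.0585 0.0708] all (array([444.2,  -5.2]), array([165.4,  94.2]), 4.1, 1654)
  floor (array([443.4,   2.3]), array([164.7,  81.6]), 3.1, 1210) board (array([462.9, -27.6]), array([123.9,  43.3]), 42.2, 168) [ 0.4904 -0.0018  0.0528]
trayR zmax [0.0048 0.0154 0.0313] all (array([ 441.8, -241. ]), array([169. ,  91.1]), 0.9, 1691)
  floor (array([ 441.8, -241. ]), array([169. ,  91.1]), 0.9, 1373) board (array([ 495.6, -233.4]), array([ 4.9, 51.2]), 6.3, 64) [ 0.4953 -0.2337  0.0282]
gauge zmax [0.0701 0.0779 0.0795] all (array([ 632.7, -100.5]), array([100.6, 113.9]), 5.3, 1157)
   0.07 (array([609.4, -90.9]), array([71. , 52.1]), 87.1, 678) [ 0.583  -0.1266  0.0701] [ 0.6365 -0.0559  0.0811]
   0.03 (array([627.8, -96.4]), array([67.9, 94.9]), 76.4, 162) [ 0.583  -0.1275  0.0311] [ 0.681  -0.0568  0.0677]
   0.006 (array([642.3, -99.6]), array([ 81.3, 113.
[... 548 characters left out ...]
 [0.0057 0.0671 0.0682] all (array([ 431.7, -208. ]), array([146.2, 220.7]), 13.9, 1025)
  floor (array([ 444.3, -261.5]), array([142.4, 119.8]), 9.4, 631) board (array([ 486.1, -167.9]), array([ 38.4, 170.5]), 20.0, 139) [ 0.4731 -0.131   0.0567]
gauge zmax [0.0378 0.0768 0.0775] all (array([ 658.3, -140.1]), array([125.8, 203.9]), 16.1, 1370)
   0.07 (array([608.8, -89.4]), array([72. , 52.2]), 86.3, 426) [ 0.5823 -0.1268  0.07  ] [ 0.6362 -0.0534  0.0787]
   0.03 (array([ 658.5, -101.5]), array([ 73.3, 163. ]), 71.5, 390) [ 0.5817 -0.1622  0.03  ] [ 0.7242 -0.0531  0.0679]
   0.006 (array([ 666.9, -137.3]), array([123., 201.]), 7.9, 728) [ 0.6023 -0.2359  0.006 ] [ 0.7346 -0.0399  0.0499]
```

View pics/crop.png

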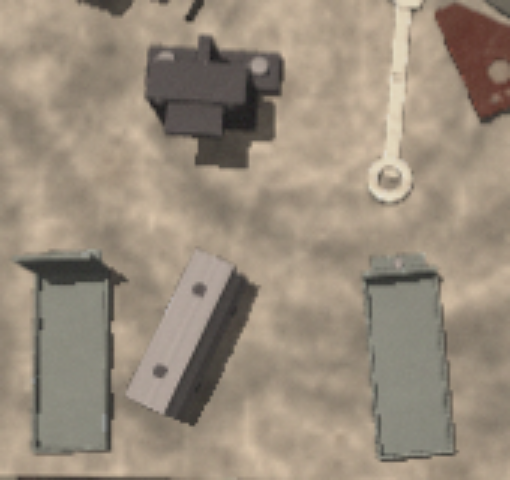

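The crop shows the lip facing down the picture at (193,118), the block from (165,400) to (220,260), and clear trays. Next I refine the gauge and tray yaws by fitting edges.

```bash
cat > t.py <<'E'
from h import *
import sys
c=dict(np.load("top0.npz")); P,R,o=pts(c); px=c["pixels"].astype(int)
print("tray bgr",px[268,214],px[268,326],"gauge",px[183,250],px[190,255])
hsv=cv2.cvtColor(c["pixels"],cv2.COLOR_BGR2HSV); print(hsv[268,214],hsv[268,326],hsv[250,180],hsv[230,300])
def proj(u,v,z):
    d=R[v,u]; return o+d*((z-o[2])/d[...,2])[...,None]
def box(u0,u1,v0,v1):
    m=np.zeros(hsv.shape[:2],bool); m[v0:v1,u0:u1]=1; return m
tray=(hsv[...,0]>35)&(hsv[...,0]<100)
for k,b in dict(L=(192,236,246,306),R=(302,352,246,310)).items():
    m=(tray&box(*b)).astype(np.uint8); m=cv2.morphologyEx(m,cv2.MORPH_OPEN,np.ones((3,3)))
    E=[[],[]]
    for v in range(b[2]+3,b[3]-14):
        us=np.flatnonzero(m[v]); 
        if len(us)>10: E[0].append((us[0],v)); E[1].append((us[-1],v))
    for e in E:
        e=np.array(e); q=proj(e[:,0],e[:,1],.012); p=np.polyfit(q[:,0],q[:,1],1); print(k,"yaw",np.degrees(np.arctan(p[0])).round(2),"y at .44",np.polyval(p,.44).round(4),"res",np.std(q[:,1]-np.polyval(p,q[:,0])).round(4))
    vs,us=np.nonzero(m); vb=[vs[us==u].max() for u in range(int(np.percentile(us,25)),int(np.percentile(us,75)))]
    ub=np.arange(int(np.percentile(us,25)),int(np.percentile(us,75))); q=proj(ub,np.array(vb),.012); print(" near end",q.mean(0).round(4))
for n in("top","side"):
    c=dict(np.load(n+"0.npz")); P,_,_=pts(c); x,y,z=np.moveaxis(P,-1,0)
    g=(z>.066)&(z<.082)&(x>.56)&(x<.66)&(y>-.135)&(y<-.045); q=P[g]
    post=q[q[:,0]>.61]
    f=lambda sel,fn,lo,hi,ax:[ (lambda s:(t,fn(s)))(q[(abs(q[:,ax]-t)<.0015)][:,1-ax]) for t in np.arange(lo,hi,.003)]
    for nm,fn,lo,hi,ax in(("lipfront",np.min,-.104,-.076,1),("postback",np.max,-.12,-.062,1),("right",np.min,.608,.63,0),("left",np.max,.608,.63,0)):
        a=np.array(f(q,fn,lo,hi,ax)); p=np.polyfit(a[:,0],a[:,1],1); print(n,nm,"deg",np.degrees(np.arctan(p[0])).round(1),"mean at",a.mean(0).round(4))
E
python3 t.py
```

```text
tray bgr [126 139 140] [126 137 137] gauge [59 63 66] [81 84 90]
[ 28  26 140] [ 30  20 137] [ 16  56 174] [ 17  50 152]Traceback (most recent call last):
  File "t.py", line 18, in <module>
    e=np.array(e); q=proj(e[:,0],e[:,1],.012); p=np.polyfit(q[:,0],q[:,1],1); print(k,"yaw",np.degrees(np.arctan(p[0])).round(2),"y at .44",np.polyval(p,.44).round(4),"res",np.std(q[:,1]-np.polyval(p,q[:,0])).round(4))
                          ~^^^^^
IndexError: too many indices for array: array is 1-dimensional, but 2 were indexed
```

```bash
sed -i 's/^tray=.*/tray=(hsv[...,0]>=22)\&(hsv[...,0]<100)\&(hsv[...,1]<45)/' t.py; python3 t.py
```

```text
tray bgr [126 139 140] [126 137 137] gauge [59 63 66] [81 84 90]
[ 28  26 140] [ 30  20 137] [ 16  56 174] [ 17  50 152]
L yaw 4.01 y at .44 0.0242 res 0.0019
L yaw 2.57 y at .44 -0.0256 res 0.0016
 near end [ 0.3698 -0.0037  0.012 ]
R yaw 5.39 y at .44 -0.2133 res 0.0016
R yaw 4.74 y at .44 -0.2638 res 0.001
 near end [ 0.3687 -0.2396  0.012 ]
top lipfront deg 5.0 mean at [-0.0905  0.5836]
top postback deg 3.5 mean at [-0.0915  0.6344]
top right deg -3.2 mean at [ 0.6185 -0.1267]
top left deg -4.6 mean at [ 0.6185 -0.0576]
side lipfront deg 4.3 mean at [-0.0905  0.5829]
side postback deg 3.8 mean at [-0.0915  0.6324]
side right deg -7.5 mean at [ 0.6185 -0.1229]
side left deg -3.7 mean at [ 0.6185 -0.0543]
```

```bash
python3 -m crank '{"steps":[[[0.32,0.97,-0.2],[0,0,-0.5]],[[0.32,0.97,-0.2],[0,0,-0.5]],[[0.32,0.97,-0.2],[0,0,-0.5]],[[0.32,0.97,-0.2],[0,0,-0.5]],[[0.32,0.97,-0.2],[0,0,-0.5]],[[0.32,0.97,-0.2],[0,0,-0.5]],[[0.32,0.97,-0.2],[0,0,-0.5]],[[0.32,0.97,-0.2],[0,0,-0.5]],[[0.32,0.97,-0.2],[0,0,-0.5]],[[0.32,0.97,-0.2],[0,0,-0.5]]]}' 56 20 && python3 -m crank '{"steps":[[[0.32,0.97,-0.2],[0,0,-0.5]],[[0.32,0.97,-0.2],[0,0,-0.5]],[[0.32,0.97,-0.2],[0,0,-0.5]],[[0.32,0.97,-0.2],[0,0,-0.5]],[[0.32,0.97,-0.2],[0,0,-0.5]],[[0.32,0.97,-0.2],[0,0,-0.5]],[[0.32,0.97,-0.2],[0,0,-0.5]],[[0.32,0.97,-0.2],[0,0,-0.5]],[[0.32,0.97,-0.2],[0,0,-0.5]],[[0,0,0],[0,0,-0.5]]]}'
```

```text
time: 0.93
ee_pos: [0.3529, -0.3184, 0.1721]
eef_rot: [1.0, 0.007, -0.0, -0.0]
ft_force: [1.4, 0.2, -0.9]
width: 0.0562
grip_force: 0.0
time: 1.77
ee_pos: [0.4255, -0.0967, 0.1268]
eef_rot: [0.978, -0.207, -0.001, -0.001]
ft_force: [0.2, -0.4, -0.8]
width: 0.0562
grip_force: 0.0
```

```bash
python3 -m crank '{"steps":[[[0.2,0.7,0],[0,0,0]],[[0,0,0],[0,0,0]],[[0,0,0],[0,0,0]]]}'; python3 - <<'E'
from h import *
c=cams.camera("top"); cv2.imwrite("pics/t1.png",cv2.resize(c["pixels"][130:330,150:400],None,fx=2.4,fy=2.4)); print(monitor.read_state()["ee_pos"])
E
```

```text
time: 2.02
ee_pos: [0.4298, -0.0836, 0.1274]
eef_rot: [0.978, -0.208, -0.0, 0.0]
ft_force: [-0.3, -0.7, -0.0]
width: 0.0561
grip_force: 0.0
[ 0.42964893 -0.0844048   0.12745136]
```

```bash
python3 -m crank '{"steps":[[[0.07,0.26,0],[0,0,0]],[[0,0,-0.8],[0,0,0]],[[0,0,-0.8],[0,0,0]],[[0,0,-0.8],[0,0,0]],[[0,0,-0.6],[0,0,0]],[[0,0,0],[0,0,0]],[[0,0,0],[0,0,0]]]}'
```

```text
time: 2.65
ee_pos: [0.4312, -0.0776, 0.0524]
eef_rot: [0.978, -0.209, -0.001, -0.0]
ft_force: [-0.3, -0.4, 1.3]
width: 0.0559
grip_force: 0.0
```

```bash
python3 - <<'E'
from h import *
for n,b in(("top",(slice(130,330),slice(150,400))),("side",(slice(140,310),slice(230,430)))):
    c=cams.camera(n); cv2.imwrite(f"pics/{n}1.png",cv2.resize(c["pixels"][b],None,fx=2.6,fy=2.6))
print(monitor.read_state()["ee_pos"])
a,b=cv2.imread("pics/top1.png"),cv2.imread("pics/side1.png")
h=300; f=lambda i:cv2.resize(i,(int(i.shape[1]*h/i.shape[0]),h)); cv2.imwrite("pics/j1.png",cv2.hconcat([f(a),f(b)]))
E
```

```text
[ 0.43227776 -0.07777524  0.0535678 ]
```

View pics/j1.png

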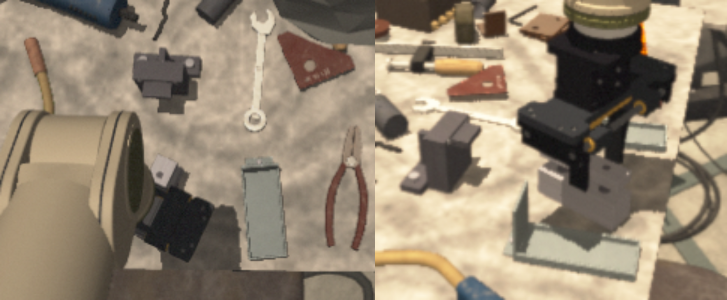

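Left, the gripper is over the block at (175,215). Right, its fingers straddle the block at (585,190) with clearance to the tall tray. Descending and closing.

```bash
python3 -m crank '{"steps":[[[0,0,-0.6],[0,0,0]],[[0,0,-0.6],[0,0,0]],[[0,0,-0.36],[0,0,0]],[[0,0,0],[0,0,0]],[[0,0,0],[0,0,0]]]}' && python3 -m crank '{"steps":[[[0,0,0],[0,0,0]],[[0,0,0],[0,0,0]],[[0,0,0],[0,0,0]],[[0,0,0],[0,0,0]],[[0,0,0],[0,0,0]],[[0,0,0],[0,0,0]]]}' 20 40
```

```text
time: 3.17
ee_pos: [0.4318, -0.0775, 0.0141]
eef_rot: [0.978, -0.209, 0.0, -0.0]
ft_force: [0.2, -0.1, 0.4]
width: 0.0559
grip_force: 0.0
time: 3.67
ee_pos: [0.4319, -0.0778, 0.014]
eef_rot: [0.978, -0.209, 0.0, 0.0]
ft_force: [-1.2, -1.7, 6.6]
width: 0.0355
grip_force: 40.0
```

```bash
python3 -m crank '{"steps":[[[0,0,0.4],[0,0,0]],[[0.3,0,0],[0,0,0.7]],[[0.3,0,0],[0,0,0.7]],[[0.3,0,0],[0,0,0.7]],[[0.3,-0.05,0],[0,0,0.7]],[[0.3,-0.05,0],[0,0,0.7]],[[0.3,0,0],[0,0,0.53]],[[0,0,0],[0,0,0]],[[0,0,0],[0,0,0]],[[0,0,0],[0,0,0]]]}'; python3 - <<'E'
from h import *
s=monitor.read_state();print(s["ee_pos"],s["width"],s["ft_force"])
for n in("top","side"):
    c=cams.camera(n); np.savez(f"{n}2.npz",**c)
    P,R,o=pts(c); x,y,z=np.moveaxis(P,-1,0)
    m=(z>.063)&(z<.082)&(x>.42)&(x<.57)&(y>-.105)&(y<-.06)
    hsv=cv2.cvtColor(c["pixels"],cv2.COLOR_BGR2HSV)
    m&=hsv[...,2]>90
    q=P[m]; print(n,m.sum(),cv2.minAreaRect((q[:,:2]*1000).astype(np.float32)) if len(q)>4 else 0, q.max(0) if len(q) else 0, np.median(q[:,2]))
    for t in np.arange(.51,.555,.006):
        w=q[abs(q[:,0]-t)<.002]
        if len(w): print(t.round(3),w[:,1].min().round(4),w[:,1].max().round(4))
    b=(slice(130,330),slice(150,400)) if n=="top" else (slice(140,310),slice(230,430))
    cv2.imwrite(f"pics/{n}2.png",c["pixels"][b])
a,b=cv2.imread("pics/top2.png"),cv2.imread("pics/side2.png")
h=300; f=lambda i:cv2.resize(i,(int(i.shape[1]*h/i.shape[0]),h)); cv2.imwrite("pics/j2.png",cv2.hconcat([f(a),f(b)]))
E
```

```text
time: 4.5
ee_pos: [0.4758, -0.08, 0.0234]
eef_rot: [0.999, -0.035, -0.001, -0.0]
ft_force: [-0.1, 0.2, -4.7]
width: 0.0359
grip_force: 40.0
[ 0.4758113  -0.07998051  0.02343293] 0.0359202065163213 [-0.08074784  0.16480435 -4.73895929]
top 53 ((537.6963500976562, -93.607666015625), (12.077143669128418, 22.944164276123047), 86.35039520263672) [ 0.54904177 -0.088131    0.08052037] 0.07630421274642885
0.528 -0.0991 -0.0971
0.534 -0.0992 -0.091
0.54 -0.0984 -0.0881
0.546 -0.1002 -0.0884
side 87 ((448.37908935546875, -76.76812744140625), (31.62248992919922, 19.28360939025879), 86.75237274169922) [ 0.4587166  -0.06132848  0.07799153] 0.07246944023730917
```

View pics/j2.png

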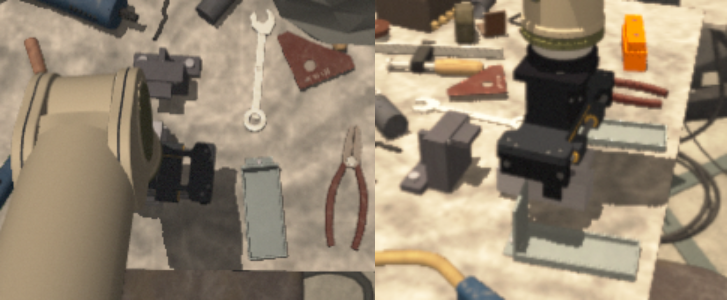

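The block is held level with the gauge, with its end at about x 0.549 and its axis lined up with the lip. Lowering and sliding in.

```bash
python3 -m crank '{"steps":[[[0,0,-0.2],[0,0,0]],[[0,0,-0.18],[0,0,0]],[[0,0,0],[0,0,0]],[[0,0,0],[0,0,0]]]}' - 25; python3 -m crank '{"steps":[[[0.16,-0.011,0],[0,0,0]],[[0.16,-0.011,0],[0,0,0]],[[0.16,-0.011,0],[0,0,0]],[[0.16,-0.011,0],[0,0,0]],[[0.16,-0.011,0],[0,0,0]],[[0.16,-0.011,0],[0,0,0]],[[0.1,-0.007,0],[0,0,0]],[[0,0,0],[0,0,0]],[[0,0,0],[0,0,0]]]}'
```

```text
time: 4.93
ee_pos: [0.4765, -0.08, 0.0137]
eef_rot: [0.999, -0.035, -0.0, 0.0]
ft_force: [0.5, -0.2, -3.6]
width: 0.0359
grip_force: 25.0
time: 5.68
ee_pos: [0.5031, -0.0818, 0.014]
eef_rot: [0.999, -0.035, -0.0, -0.0]
ft_force: [-0.7, -0.4, -4.3]
width: 0.0358
grip_force: 25.0
```

```bash
python3 -m crank '{"steps":[[[0,0,-0.04],[0,0,0]],[[0,0,0],[0,0,0]],[[0,0,0],[0,0,0]]]}'
```

```text
time: 5.93
ee_pos: [0.5031, -0.0819, 0.0136]
eef_rot: [0.999, -0.035, 0.0, 0.0]
ft_force: [-4.9, 0.3, 5.1]
width: 0.0358
grip_force: 25.0
```

```bash
for i in 1 2 3; do python3 -m crank '{"steps":[[[0.06,-0.004,0],[0,0,0]],[[0.06,-0.004,0],[0,0,0]]]}' | grep -E "ee_pos|ft_f"; done
```

```text
ee_pos: [0.5045, -0.082, 0.0136]
ft_force: [-12.1, 1.4, 14.3]
ee_pos: [0.5078, -0.0823, 0.0135]
ft_force: [-12.2, 0.5, 13.6]
ee_pos: [0.5104, -0.0825, 0.0135]
ft_force: [-20.0, 2.8, 23.8]
```

```bash
python3 -m crank '{"steps":[[[0,0,0.02],[0,0,0]],[[0,0,0],[0,0,0]],[[0,0,0],[0,0,0]]]}'| grep -E "ee_pos|ft_f|rot"; python3 - <<'E'
from h import *
for n in("top","side"):
    c=cams.camera(n); b=(slice(150,260),slice(220,330)) if n=="top" else (slice(190,260),slice(235,345))
    cv2.imwrite(f"pics/{n}3.png",c["pixels"][b])
a,b=cv2.imread("pics/top3.png"),cv2.imread("pics/side3.png")
h=330; f=lambda i:cv2.resize(i,(int(i.shape[1]*h/i.shape[0]),h),interpolation=2); cv2.imwrite("pics/j3.png",cv2.hconcat([f(a)[:,:280],f(b)]))
E
```

```text
ee_pos: [0.5103, -0.0825, 0.0136]
eef_rot: [0.999, -0.035, -0.002, 0.0]
ft_force: [-11.1, 0.0, 9.0]
```

View pics/j3.png

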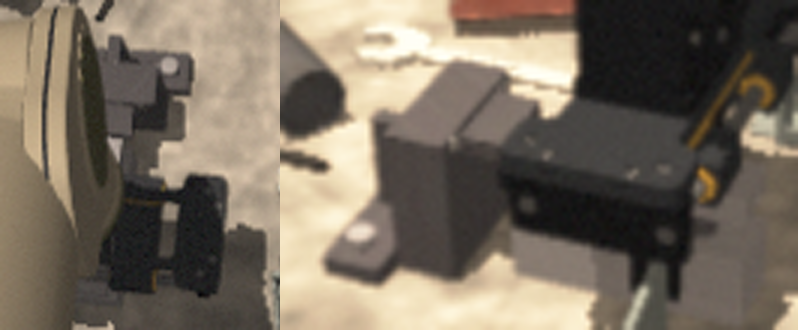

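The views show the block's end right at the lip, and the side view still shows a gap to the post at (505,240). I'll push a little further in small steps, watching the force.

```bash
for i in 1 2; do python3 -m crank '{"steps":[[[0.05,-0.0035,0.005],[0,0,0]],[[0,0,0],[0,0,0]]]}' | grep -E "ee_pos|ft_f"; done
```

```text
ee_pos: [0.5104, -0.0825, 0.0135]
ft_force: [-17.5, 0.9, 14.7]
ee_pos: [0.5105, -0.0825, 0.0135]
ft_force: [-21.4, 2.0, 18.3]
```

```bash
python3 -m crank '{"steps":[[[0,0,0.03],[0,0,0]],[[0,0,0],[0,0,0]],[[0,0,0],[0,0,0]]]}' | grep -E "ee_pos|ft_f|rot";  python3 -m crank '{"steps":[[[0.04,-0.003,0.01],[0,0,0]],[[0,0,0],[0,0,0]],[[0,0,0],[0,0,0]]]}' | grep -E "ee_pos|ft_f|rot"
```

```text
ee_pos: [0.5106, -0.0826, 0.0135]
eef_rot: [0.999, -0.035, -0.004, 0.0]
ft_force: [-17.0, 1.8, 8.0]
ee_pos: [0.5106, -0.0825, 0.0135]
eef_rot: [0.999, -0.035, -0.005, 0.0]
ft_force: [-21.5, 1.5, 10.7]
```

Stopped: x holds at 0.5106 with about 21 N (block centre ≈ −92 mm from the gauge), so the lip stops it and it is a high block. Next I back off and measure the tall tray's board.

```bash
python3 -m crank '{"steps":[[[-0.2,0.014,0],[0,0,0]],[[-0.4,0.028,0],[0,0,0]],[[-0.8,0.056,0],[0,0,0]],[[-0.3,0.02,0.4],[0,0,0]],[[0,0,0.8],[0,0,0]],[[0,0,0.8],[0,0,0]],[[0,0,0.8],[0,0,0]],[[0,0,0],[0,0,0]],[[0,0,0],[0,0,0]],[[0,0,0],[0,0,0]]]}' - 40; python3 - <<'E'
from h import *
for n in("top","side"):
    P,_,_=pts(dict(np.load(n+"0.npz"))); x,y,z=np.moveaxis(P,-1,0)
    b=P[(z>.055)&(z<.075)&(x>.46)&(x<.53)&(y>-.033)&(y<.04)]
    p=np.polyfit(b[:,1],b[:,0],1); print(n,len(b),b.min(0).round(4),b.max(0).round(4),b.mean(0).round(4),np.degrees(p[0]).round(1))
    w=(z>.009)&(z<.016)&(x>.36)&(x<.48)&(y>-.04)&(y<.04); q=P[w]; print(len(q),q.min(0).round(4),q.max(0).round(4))
P,_,_=pts(dict(np.load("side0.npz"))); x,y,z=np.moveaxis(P,-1,0)
f=P[(z>.0025)&(x>.36)&(x<.485)&(y>-.04)&(y<.045)&(z<.02)]
for t in np.arange(.375,.48,.02):
    s=f[abs(f[:,0]-t)<.004]; print(t.round(3),s[:,1].min().round(4),s[:,1].max().round(4),s[:,2].max().round(4))
print(f[:,0].min())
E
```

```text
time: 8.45
ee_pos: [0.4725, -0.0798, 0.0837]
eef_rot: [0.999, -0.035, -0.001, 0.0]
ft_force: [-0.0, 0.3, -4.8]
width: 0.0357
grip_force: 40.0
top 85 [ 0.4935 -0.0238  0.0554] [0.4998 0.0299 0.0743] [0.4965 0.0022 0.0672] -3.6
196 [ 0.3684 -0.0288  0.009 ] [0.4784 0.0295 0.0157]
side 94 [ 0.4932 -0.0207  0.0557] [0.4987 0.0327 0.0724] [0.4954 0.0087 0.0659] -2.1
289 [ 0.3672 -0.0276  0.009 ] [0.4798 0.0318 0.0153]
0.375 -0.027 0.0274 0.0141
0.395 -0.0268 0.0334 0.0153
0.415 -0.0269 0.0428 0.0148
0.435 -0.0246 0.0396 0.0136
0.455 -0.0236 0.0426 0.0135
0.475 -0.0224 0.0426 0.0131
0.36129998944460134
```

```bash
python3 -m crank '{"steps":[[[-0.76,0,0.5],[0,0,0.4]],[[-0.76,0,0.5],[0,0,0.5]],[[-0.76,0.4,0],[0,0,0.5]],[[0,0.8,0],[0,0,0]],[[0,0.8,0],[0,0,0]],[[0,0.8,0],[0,0,0]],[[0,0.39,0],[0,0,0]],[[0,0,0],[0,0,0]],[[0,0,0],[0,0,0]],[[0,0,0],[0,0,0]]]}'; python3 - <<'E'
from h import *
L=[]
for n in("top","side"):
    c=cams.camera(n); b=(slice(200,320),slice(170,290)) if n=="top" else (slice(180,310),slice(270,430))
    i=c["pixels"][b]; L.append(cv2.resize(i,(int(i.shape[1]*360/i.shape[0]),360)))
cv2.imwrite("pics/j4.png",cv2.hconcat(L)[:,:800])
E
```

```text
time: 9.28
ee_pos: [0.4159, -0.001, 0.1092]
eef_rot: [1.0, 0.026, -0.001, 0.0]
ft_force: [0.8, -0.6, -4.5]
width: 0.0355
grip_force: 40.0
```

View pics/j4.png

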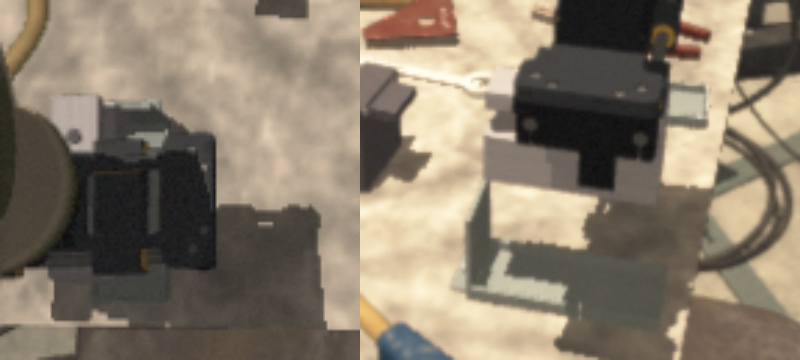

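The block hangs lengthwise over the tall tray, at (75,120) in the left view and (570,150) in the right. Lowering to just above the rims.

```bash
python3 -m crank '{"steps":[[[0,0.03,-0.8],[0,0,0]],[[0,0,-0.8],[0,0,0]],[[0,0,-0.8],[0,0,0]],[[0,0,-0.75],[0,0,0]],[[0,0,0],[0,0,0]],[[0,0,0],[0,0,0]],[[0,0,0],[0,0,0]]]}'; python3 - <<'E'
from h import *
L=[]
for n in("top","side"):
    c=cams.camera(n); b=(slice(200,320),slice(170,290)) if n=="top" else (slice(180,310),slice(270,430))
    i=c["pixels"][b]; L.append(cv2.resize(i,(int(i.shape[1]*360/i.shape[0]),360)))
cv2.imwrite("pics/j5.png",cv2.hconcat(L)[:,:800])
E
```

```text
time: 9.97
ee_pos: [0.4168, 0.0005, 0.032]
eef_rot: [1.0, 0.026, 0.0, 0.0]
ft_force: [-0.4, 0.1, -3.9]
width: 0.0356
grip_force: 40.0
```

View pics/j5.png

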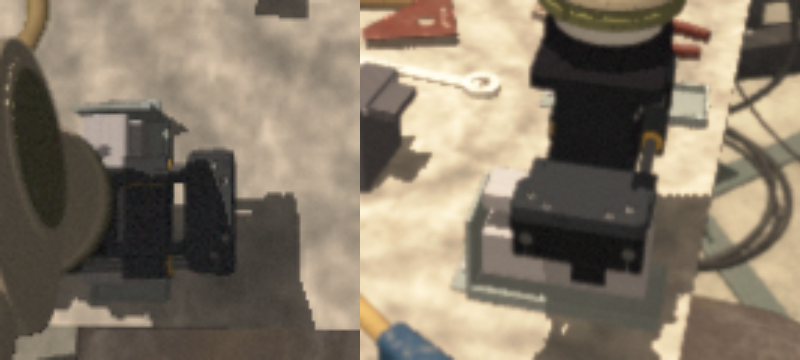

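The block is between the rims with a small gap to the board, at (100,115) left and (490,200) right. Setting down.

```bash
python3 -m crank '{"steps":[[[-0.06,0,-0.2],[0,0,0]],[[0,0,-0.2],[0,0,0]],[[0,0,-0.12],[0,0,0]],[[0,0,0],[0,0,0]],[[0,0,0],[0,0,0]]]}'
```

```text
time: 10.48
ee_pos: [0.4145, 0.0008, 0.0179]
eef_rot: [1.0, 0.027, -0.0, -0.0]
ft_force: [0.0, -0.3, -4.1]
width: 0.0359
grip_force: 40.0
```

```bash
python3 -m crank '{"steps":[[[0,0,-0.03],[0,0,0]],[[0,0,0],[0,0,0]],[[0,0,0],[0,0,0]]]}'
```

```text
time: 10.73
ee_pos: [0.4147, 0.0008, 0.0175]
eef_rot: [1.0, 0.027, 0.0, 0.0]
ft_force: [-2.3, 0.5, -0.1]
width: 0.0358
grip_force: 40.0
```

```bash
python3 -m crank '{"steps":[[[0,0,0],[0,0,0]],[[0,0,0],[0,0,0]],[[0,0,0],[0,0,0]],[[0,0,0],[0,0,0]],[[0,0,0],[0,0,0]]]}' 54 && python3 -m crank '{"steps":[[[0,0,0.4],[0,0,0]],[[0,0,0.8],[0,0,0]],[[0,0,0.8],[0,0,0]],[[0,0,0.8],[0,0,0]],[[0,0,0.8],[0,0,0]],[[0,0,0.8],[0,0,0]],[[-0.5,-0.8,0.5],[0,0,0]],[[-0.5,-0.8,0],[0,0,0]],[[0,-0.9,0],[0,0,0]],[[0,-0.9,0],[0,0,0]]]}' && python3 -m crank '{"steps":[[[0,-0.9,0],[0,0,0]],[[0,-0.9,0],[0,0,0]],[[0,-0.9,0],[0,0,0]],[[0,-0.9,0],[0,0,0]],[[0,-0.9,0],[0,0,0]],[[0,-0.9,0],[0,0,0]],[[0,0,0],[0,0,0]],[[0,0,0],[0,0,0]],[[0,0,0],[0,0,0]]]}'; python3 - <<'E'
from h import *
L=[]
for n in("top","side"):
    c=cams.camera(n); P,_,_=pts(c); x,y,z=np.moveaxis(P,-1,0)
    q=P[(z>.063)&(z<.08)&(x>.36)&(x<.49)&(y>-.04)&(y<.04)]; print(n,cv2.minAreaRect((q[:,:2]*1000).astype(np.float32)) if len(q) else 0,np.median(q[:,2]))
    b=(slice(140,320),slice(170,350)) if n=="top" else (slice(180,310),slice(270,430))
    i=c["pixels"][b]; L.append(cv2.resize(i,(int(i.shape[1]*350/i.shape[0]),350)))
cv2.imwrite("pics/j6.png",cv2.hconcat(L)[:,:800])
E
```

```text
time: 11.15
ee_pos: [0.4149, 0.0007, 0.0174]
eef_rot: [1.0, 0.026, 0.0, 0.0]
ft_force: [-0.1, 0.4, 0.1]
width: 0.0529
grip_force: 0.0
time: 11.98
ee_pos: [0.3894, -0.0852, 0.1411]
eef_rot: [1.0, 0.027, 0.001, 0.001]
ft_force: [0.8, 0.9, 0.1]
width: 0.0539
grip_force: 0.0
time: 12.73
ee_pos: [0.3898, -0.2185, 0.1402]
eef_rot: [1.0, 0.027, 0.0, -0.0]
ft_force: [-0.7, -0.5, -0.1]
width: 0.0538
grip_force: 0.0
top ((432.2347717285156, 1.714365005493164), (110.6986312866211, 31.078044891357422), 3.371891975402832) 0.07073712652838593
side ((431.84210205078125, 3.028238296508789), (110.11625671386719, 33.36434555053711), 2.6550936698913574) 0.07073866609987053
```

View pics/j6.png

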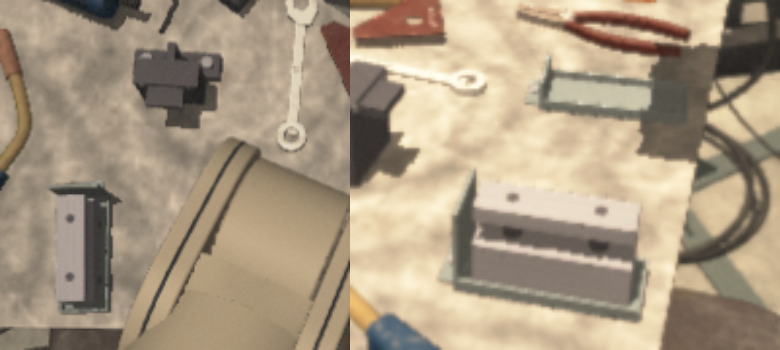

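The block lies flat in the tall-backboard tray, at (75,245) left and (555,245) right. Its top is at 70.7 mm, which fits its ~66.5 mm height plus the 4 mm floor, and the gripper is clear.

```bash
python3 -c "
from bench import ticket
print(ticket.close_job())"
```

```text
the job is handed in; nothing more can be done
None
```

The lip stopped the rest block (centre about 92 mm short of the gauge origin), so I set it down flat in the tray with the tall backboard, let go of it and handed the job in.

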